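Third hand for the condiment well's front board

TASK

The front board of the steel condiment well has been washed and must go back on. Take the spice jar that was left in the well's open front out and stand it upright on the open worktop, at least a hand's breadth clear of the well; then drop the board upright over the two studs so that it stands fully down on the ledge, and push its middle squarely back against the two rubber strips. Finish while still holding it there with a steady push of about 14 newtons, shared evenly so that both strips are about half flattened (neither slack nor crushed), for at least two seconds and on after your program ends, so that I can run the wing nuts on; leave the cups in the well and the other things on the worktop alone.

Things in the scene. Friction and masses are not known exactly. Their poses are not given: they have to be found in the camera images.
- well: Condiment well, fixed: low stainless trough 220 (x) x 254 (y) x 64 mm high, open on top and at its front (-x, towards the robot). Origin centre of its underside, x to the back, y left, z up. Floor 8 mm thick; it runs out in front as a ledge to x -110 mm. Two front posts, faces at x -70 mm, leave an opening y -87 to +87 mm; behind them it is free to the cups, from x -58 to +15 mm.
- seat (a point): Where the board's origin lies when it stands seated on the ledge over the studs and just touches both free rubber strips: in the well's frame x -86.5, y 0, z 8 mm. Its axes are the well's. At the right push the board is 4 to 5 mm further back (+x). Lower the board some 5 to 10 mm in front of this point.
- stud_left (a point): Front end of the left stud, fixed: steel, 8 mm thick, level, pointing forward (-x of the well) 44 mm from the left post, its axis 30 mm above the well's underside and 112 mm left of the well's middle.
- stud_right (a point): The same for the right stud, 112 mm right of the well's middle.
- board: Front board, loose: white plastic, 15 mm thick (x), 254 mm long (y), 62 mm high, 0.18 to 0.29 kg, standing on its long edge on the worktop. Origin centre of its underside; faces and ends are alike, either may go to the back. Two slots open at the bottom, 14 mm wide, 30 mm high, at y -112 and +112 mm, mouths bevelled to 22 mm. Foot: slick strip (rubs little unless borne down on).
- jar: Spice jar with a green cap, round, 46 mm across, 106 mm high, 0.08 to 0.15 kg, standing upright on the floor of the well's open front, in the board's place. Origin at the centre of its underside. Free worktop to stand it on: x 0.38 to 0.44, y 0.22 to 0.28 m (world).
- seal_left: Left rubber strip: black, 12 mm wide, 9 mm thick, 50 mm high, upright on the left front post, 93 mm left of the well's middle. Origin at the foot of its free front face (12 mm above the worktop). It springs back with 1.5 N per mm of flattening (its face moves to the well's +x): about 4.7 mm at 7 N, crushed at 8.5 mm.
- seal_right: The same for the right rubber strip, 93 mm right of the well's middle.
- pot_1: White cup, 74 mm across, 64 mm high, standing upright at the back of the well; stays there. Origin at the centre of its underside.
- pot_2: A second such cup beside it; stays there.
- other_jar: Spice jar with a dark cap, 44 mm across, 105 mm high, standing on the worktop at the left; stays there. Origin at the centre of its underside.
- timer: Kitchen timer with a dial, 62 mm across, 44 mm high, on the worktop at the left; stays there. Origin at the centre of its underside.

How it is judged:
On the way, in this order (a step that is already met when the one before it is completed fails the run):
1. the jar stands upright on the worktop, let go, clear of the well (height (world z) of jar between -0.004 and 0.004 m and angle between jar's own z axis and vertical below 0.1 rad and horizontal distance between jar and well above 0.2 m and contact force between jar and the fingers below 0.1 N and linear speed of jar below 0.02 m/s), for 0.2 s.
2. the board stands upright on the ledge, its slots over the studs (x of board in the frame of well between -0.105 and -0.074 m and y of board in the frame of well between -0.005 and 0.005 m and z of board in the frame of well between 0.005 and 0.012 m and angle between the y axis of board and the y axis of well, either way round below 0.08 rad and angle between board's own z axis and vertical below 0.12 rad), for 0.2 s.
3. the board is pressed back with 3.5 to 11 N on each strip for two seconds (contact force between board and seal_left between 3.5 and 11 N and contact force between board and seal_right between 3.5 and 11 N), for 2 s.
At the end, for the whole second after the job is handed in: The robot still presses the board: 3.5 to 11 N on each strip; the board is down on the ledge (z 5 to 12 mm), centred within 5 mm, upright within 0.08 rad, along the well within 0.05 rad; the jar stands upright on the worktop, its axis over 0.2 m from the well's centre (all of step 3 and (contact force between board and the fingers above 3 N or contact force between board and the arm above 3 N) and y of board in the frame of well between -0.005 and 0.005 m and z of board in the frame of well between 0.005 and 0.012 m and angle between the y axis of board and the y axis of well, either way round below 0.05 rad and angle between board's own z axis and vertical below 0.08 rad and linear speed of board below 0.01 m/s and height (world z) of jar between -0.004 and 0.004 m and angle between jar's own z axis and vertical below 0.1 rad and horizontal distance between jar and well above 0.2 m and linear speed of jar below 0.02 m/s); the arm keeps its last pose, push and grip.
It fails at once if a rubber strip takes more than 20 N (contact force between board and seal_left above 20 N or contact force between board and seal_right above 20 N).
It fails at once if a cup in the well, the other jar or the timer is moved more than 25 mm (distance of any of pot_1, pot_2, other_jar, timer from where it was at the start of the episode above 0.025 m).
It also fails if it takes over 72 s, if anything falls off the work surface, if the arm or the gripper's body presses on something with over 40 N, if the wrist force passes 120 N, or if a joint passes its speed limit or range.

ROBOT

A 7-joint arm with a two-finger parallel gripper is mounted at the origin on a cart in front of the work surface, level with it; the furniture and walls round the work are solid. World frame = base frame: x ahead of the robot, y to its left, z up, the work surface at z = 0. Lengths are in m, angles in rad, forces in N, time in s.
With the tool pointing down it reaches from about 0.4 to 0.85 m from the base axis. Payload 4.5 kg.
Tool frame: the origin (TCP) lies at the very end of the fingers, on their centre line; the grasp point (between the pads) lies 19 mm behind it (r.grip_point_offset is the distance from the TCP to the grasp point, in m); z points along the fingers, y is the line along which they close (so a half turn about z gives the same grasp; the last joint's range is limited). The gripper opens to 88 mm and grips with 3 to 60 N. Pads are 18 mm wide; open, the fingers measure 123 mm over their backs; the gripper's body (75 mm by 187 mm) begins 45 mm behind the grasp point.
Start: joints at [-1.253, 0.689, -0.195, 1.565, 0.157, 0.902, -0.215], TCP at [0.175, 0.6, 0.239] pointing down, gripper open.
Joint ranges: [-3.01, 3.01], [-0.46, 2.08], [-1.47, 1.51], [0.13, 2.56], [-1, 4.14], [0.04, 2.09], [-2.66, 2.66]. Speed limits (rad/s): [2.57, 2.57, 3.14, 3.14, 3.14, 3.14, 3.14].

INTERFACE

Orientations are given as a unit quaternion [x, y, z, w].
In Python, from plant import r gives the robot as it stands.
- The arm moves only by the tool carry_out, never from a script. Its argument "rows" is a list of rows, each a list of 3 entries, a list of its own where there are three numbers: the shift along the tool's x, y, z in cm, then the turn, a rotation vector about the tool's x, y, z in degrees, then the closure, from 0 (fully open) to 1 (shut). A call has 1 to 12 rows; each row is the pose to reach, as a shift and turn from the pose commanded when the call began, along the tool's axes at that moment; what a row does not reach only later rows make up. A row lasts 1/10 s, in which the tool goes at most 50 mm and 8.59 degrees, less where a joint would pass 70% of its speed; a pose out of reach is approached as far as the arm can. A call with a gripper value outside its range is refused whole. The fingers move at their own pace and stop on an object; "newtons" is the grip in N (left out, the last holds). Time passes only in rows, so rows that repeat a pose let the fingers close. It gives the time, the measured TCP pose, the force, the opening and the grip force at its end, in the units of the state.
- r.get_state(): the state, without advancing time (a new reading comes with each control period).
- r.snapshot(name): name is "side" or "top" or "wrist"; returns a dict with "image" (384x512x3 uint8, red, green, blue), "fx", "fy", "cx", "cy" (pixels), "pose" (4x4, takes a point from camera to world coordinates). Camera axes: x right, y up, looking along -z (the intrinsics and any distortion apply to the point x, -y, -z); pixel columns grow to the right and rows downward; lengths in m; the calibration is good to about 2 mm. A picture is of the moment at which its call begins. There is no depth.
- r.finish_job(): hands the job in; it is judged then, once.
The state is a dict: "clock": time; "q": joint angles; "qd": joint speeds; "joint_torque": joint torques, N m; "tool_pos": TCP position; "eef_rot": TCP orientation; "contact_force": force on the tool from outside, world axes, zero at the start; "moment": the same for the moment, N m; "opening": opening from 0.0 (shut) to 1.0 (fully open); "finger_force": force on a finger pad.
Only numpy, scipy, OpenCV 4.12 (cv2) and the standard library are available. Lean on these libraries where they do the work, as an engineer would, in place of code of your own. Each camera call takes 0.05 s, during which the arm holds its last target. There are 200 camera calls.

## Working session

There is one attempt and no reset: what is moved stays moved. The work goes in short steps, Python scripts to look and compute and a tool call to move; the robot and the scene stay as the last step left them, time stands still between calls to the robot, and variables do not carry over. Pictures are saved under pics/ and viewed, at most 10 in all, crops included, and the job is handed in when it is done.

Besides the shell and the picture viewer there is one more tool, called after "Request:" as name([rows], argument=value, ...), one row to a line, values as JSON. carry_out: Moves the arm, as the interface text tells. Its arguments: {"type":"object","properties":{"rows":{"type":"array"},"newtons":{"type":"number"}},"required":["rows"]}

```bash
mkdir -p pics; ls
python3 - <<'E'
from plant import r
import cv2,numpy as np,pickle
s=r.get_state();print({k:np.round(v,3) for k,v in s.items()}, r.grip_point_offset)
d={}
for n in("side","top"):
    c=r.snapshot(n);d[n]=c;cv2.imwrite(f"pics/{n}0.png",cv2.cvtColor(c["image"],cv2.COLOR_RGB2BGR))
    print(n,{k:np.round(v,3).tolist() for k,v in c.items() if k!="image"})
pickle.dump(d,open("c0.pkl","wb"))
E
```

```text
pics
{'clock': np.float64(0.0), 'q': array([-1.253,  0.69 , -0.195,  1.566,  0.157,  0.903, -0.215]), 'qd': array([ 0.001,  0.   ,  0.   , -0.   , -0.001, -0.001, -0.001]), 'joint_torque': array([ 1.0000e-03, -5.2756e+01, -1.2670e+00, -1.5343e+01, -5.3000e-02,
        6.0000e-03,  0.0000e+00]), 'tool_pos': array([0.175, 0.599, 0.238]), 'eef_rot': array([ 0.141,  0.99 , -0.001, -0.   ]), 'contact_force': array([-0.064,  0.209,  0.183]), 'moment': array([ 0.011, -0.066, -0.007]), 'finger_force': np.float64(0.0), 'opening': np.float64(1.0)} 0.0187
side {'fx': 347.783, 'fy': 347.783, 'cx': 256.306, 'cy': 198.651, 'pose': [[0.836, 0.247, -0.49, 0.04], [-0.548, 0.374, -0.748, -0.77], [-0.002, 0.894, 0.448, 0.522], [0.0, 0.0, 0.0, 1.0]]}
top {'fx': 404.358, 'fy': 404.358, 'cx': 252.465, 'cy': 193.66, 'pose': [[0.004, 0.997, -0.083, 0.468], [-1.0, 0.002, -0.026, 0.011], [-0.025, 0.083, 0.996, 1.121], [0.0, 0.0, 0.0, 1.0]]}
```

View pics/top0.png

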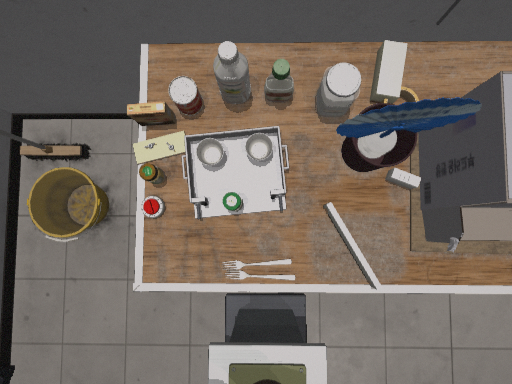

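View pics/side0.png

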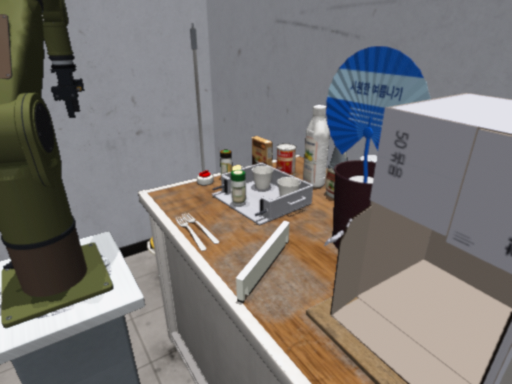

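The top view shows the well at about px (235,172), green-capped jar (232,202), board from (330,205) to (377,286), timer (152,207) and other jar (149,172). I'll zoom in for precise features.

```bash
cat > h.py <<'E'
import numpy as np,cv2,pickle
def ray(c,u,v):
    P=c["pose"];d=P[:3,:3]@np.array([(u-c["cx"])/c["fx"],-(v-c["cy"])/c["fy"],-1.]);return P[:3,3],d
def onz(c,u,v,z):
    o,d=ray(c,u,v);return o+d*(z-o[2])/d[2]
def proj(c,p):
    q=c["pose"][:3,:3].T@(np.array(p)-c["pose"][:3,3]);return c["cx"]+c["fx"]*q[0]/-q[2],c["cy"]-c["fy"]*q[1]/-q[2]
def crop(c,x0,y0,w,h,k,name):
    im=cv2.cvtColor(c["image"],cv2.COLOR_RGB2BGR)[y0:y0+h,x0:x0+w]
    cv2.imwrite(name,cv2.resize(im,None,fx=k,fy=k,interpolation=cv2.INTER_CUBIC))
E
python3 - <<'E'
from h import *
d=pickle.load(open("c0.pkl","rb"));c=d["top"]
crop(c,175,115,215,180,3.5,"pics/topc.png")
hsv=cv2.cvtColor(c["image"],cv2.COLOR_RGB2HSV)
g=cv2.inRange(hsv,(60,120,40),(90,255,255));g[:180]=0;g[225:]=0;g[:,:200]=0;g[:,260:]=0
print("jar",cv2.boundingRect(g))
x,y,w,h=cv2.boundingRect(g);print(onz(c,x+w/2-.5,y+h/2-.5,.106))
m=cv2.inRange(hsv,(0,0,190),(180,45,255));m[:195]=0;m[287:]=0;m[:,:322]=0;m[:,385:]=0
n,l,s,_=cv2.connectedComponentsWithStats(m);i=1+s[1:,4].argmax();print("board",s[i])
p=np.argwhere(l==i)[:,::-1].astype(np.float32)
w3=np.array([onz(c,u,v,.062)[:2] for u,v in p]).astype(np.float32)
r=cv2.minAreaRect(w3);print(r,cv2.boxPoints(r))
E
```

```text
jar (223, 193, 18, 17)
[0.53311566 0.09041822 0.106     ]
board [327 202  58  85 516]
((0.4219156503677368, -0.22409126162528992), (0.25391119718551636, 0.020249657332897186), 32.09932327270508) [[ 0.30898777 -0.28297698]
 [ 0.3197482  -0.30013105]
 [ 0.53484356 -0.16520554]
 [ 0.52408314 -0.14805147]]
```

View pics/topc.png

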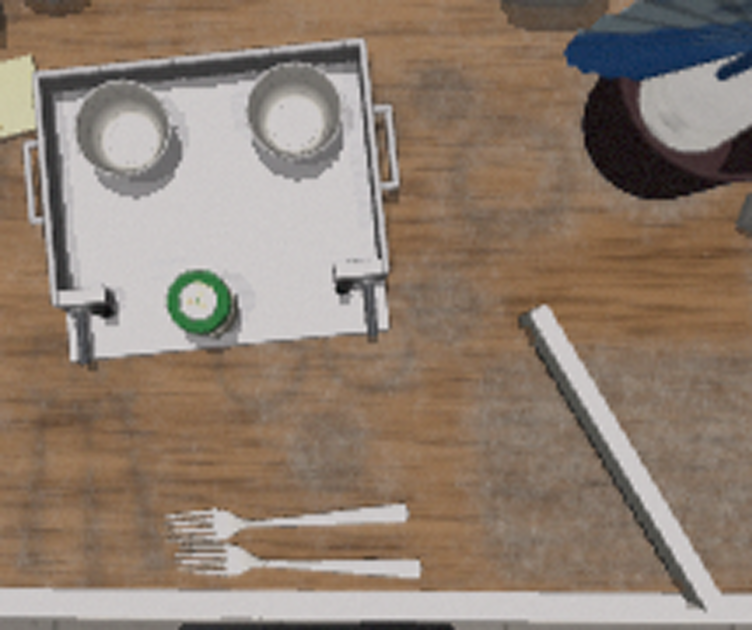

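```bash
cat >> h.py <<'E'
from scipy.spatial.transform import Rotation as R
def down(yaw):  # tool z down, tool y at angle yaw (deg)
    a=np.radians(yaw);y=np.array([np.cos(a),np.sin(a),0]);z=np.array([0,0,-1.]);return R.from_matrix(np.c_[np.cross(y,z),y,z])
def go(s,p,yaw):
    R0=R.from_quat(s["eef_rot"]);return "shift cm",np.round(R0.inv().apply(np.array(p)-s["tool_pos"])*100,2),"turn",np.round((R0.inv()*down(yaw)).as_rotvec(degrees=True),2)
E
python3 - <<'E'
from h import *
from plant import r
c=pickle.load(open("c0.pkl","rb"))["top"]
f=lambda u,v,z:onz(c,u/3.5+175-.36,v/3.5+115-.36,z)[:2]
L=f(72,360,.008);Rr=f(388,328,.008);BL=f(37,75,.064);BR=f(365,42,.064)
print(L,Rr,BL,BR,np.linalg.norm(L-Rr),np.linalg.norm(BL-BR))
for a,b in((L,Rr),(BL,BR)): 
    e=(a-b)/np.linalg.norm(a-b);print("yaw",np.degrees(np.arctan2(-e[0],e[1])),"ctr",(a+b)/2, "wellctr",(a+b)/2+np.array([e[1],-e[0]])*(.11 if a is L else -.11))
print("studs tips z.03",f(90,365,.03),f(373,338,.03))
s=r.get_state();print(go(s,(.533,.09,.17),5.8))
E
```

```text
[0.49356263 0.19796386] [ 0.51956459 -0.0508168 ] [0.709005   0.21882205] [ 0.73404273 -0.03080438] 0.25013580149680414 0.25087894266446936
yaw 5.9667544753023725 ctr [0.50656361 0.07357353] wellctr [0.61596767 0.08500818]
yaw 5.727655845810392 ctr [0.72152386 0.09400883] wellctr [0.61207304 0.08303083]
studs tips z.03 [0.48924499 0.18025721] [ 0.51080313 -0.03804235]
('shift cm', array([-48.64, -38.87,   6.87]), 'turn', array([-8.000e-02,  6.000e-02,  6.794e+01]))
```

Request:
carry_out([
  [[-48.6,-38.9,0],[0,0,68],0],
  [[-48.6,-38.9,0],[0,0,68],0],
  [[-48.6,-38.9,0],[0,0,68],0],
  [[-48.6,-38.9,0],[0,0,68],0],
  [[-48.6,-38.9,0],[0,0,68],0],
  [[-48.6,-38.9,0],[0,0,68],0],
  [[-48.6,-38.9,0],[0,0,68],0],
  [[-48.6,-38.9,0],[0,0,68],0],
  [[-48.6,-38.9,0],[0,0,68],0],
  [[-48.6,-38.9,0],[0,0,68],0],
  [[-48.6,-38.9,0],[0,0,68],0],
  [[-48.6,-38.9,0],[0,0,68],0],
], newtons=20)

```text
clock: 1.3
tool_pos: [0.5203, 0.1072, 0.2385]
eef_rot: [0.671, 0.742, -0.0, -0.0]
contact_force: [-0.2, 0.8, -0.2]
opening: 0.998
finger_force: 0.0
```

Run:
```python
from h import *
from plant import r
c=r.snapshot("wrist");cv2.imwrite("pics/w1.png",cv2.cvtColor(c["image"],cv2.COLOR_RGB2BGR));pickle.dump(c,open("w1.pkl","wb"))
hsv=cv2.cvtColor(c["image"],cv2.COLOR_RGB2HSV)
g=cv2.inRange(hsv,(60,120,40),(90,255,255));n,l,st,_=cv2.connectedComponentsWithStats(g)
x,y,w,h=st[1+st[1:,4].argmax()][:4];print(x,y,w,h,onz(c,x+w/2-.5,y+h/2-.5,.114))
s=r.get_state();print(s["tool_pos"],c["pose"][:3,3],go(s,(.533,.09,.068),5.8))
```

```text
Traceback (most recent call last):
ValueError: attempt to get argmax of an empty sequence
```

View pics/w1.png

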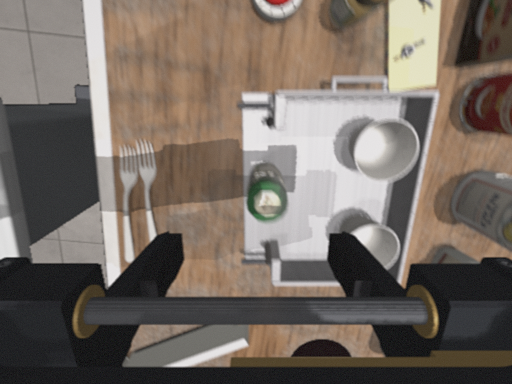

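The wrist view shows the jar cap centred near px (267,201), the well's ledge edge at column ≈243, and studs at rows ≈106 and ≈258.

Run:
```python
from h import *
from plant import r
c=pickle.load(open("w1.pkl","rb"))
print("jar",onz(c,267,201,.114))
L=onz(c,243,93.5,.008);Rr=onz(c,243,264,.008)
print("ledge",L,Rr, "back rim",onz(c,438,91,.064),onz(c,410,286,.064))
print("studs",onz(c,240,106,.034),onz(c,243,258,.034))
g=cv2.inRange(cv2.cvtColor(c["image"],cv2.COLOR_RGB2HSV),(50,60,20),(95,255,255));g[:170]=0;g[235:]=0;print(cv2.boundingRect(g))
s=r.get_state();print(s["clock"],s["tool_pos"],c["pose"][:3,3],go(s,(.533,.09,.068),5.8))
crop(c,225,75,230,220,3.4,"pics/w1c.png")
```

```text
jar [0.53486549 0.09201519 0.114     ]
ledge [0.49582364 0.19791455 0.008     ] [ 0.51775093 -0.0582919   0.008     ] back rim [0.71205188 0.22104107 0.064     ] [ 0.75408002 -0.0335209   0.064     ]
studs [0.49451804 0.18277109 0.034     ] [ 0.51648114 -0.03071096  0.034     ]
(248, 180, 29, 40)
1.35 [0.52592643 0.09655387 0.2389491 ] [0.51211144 0.19186372 0.38392043] ('shift cm', array([-0.59,  0.56, 17.1 ]), 'turn', array([ 0.28,  0.42, -0.82]))
```

View pics/w1c.png

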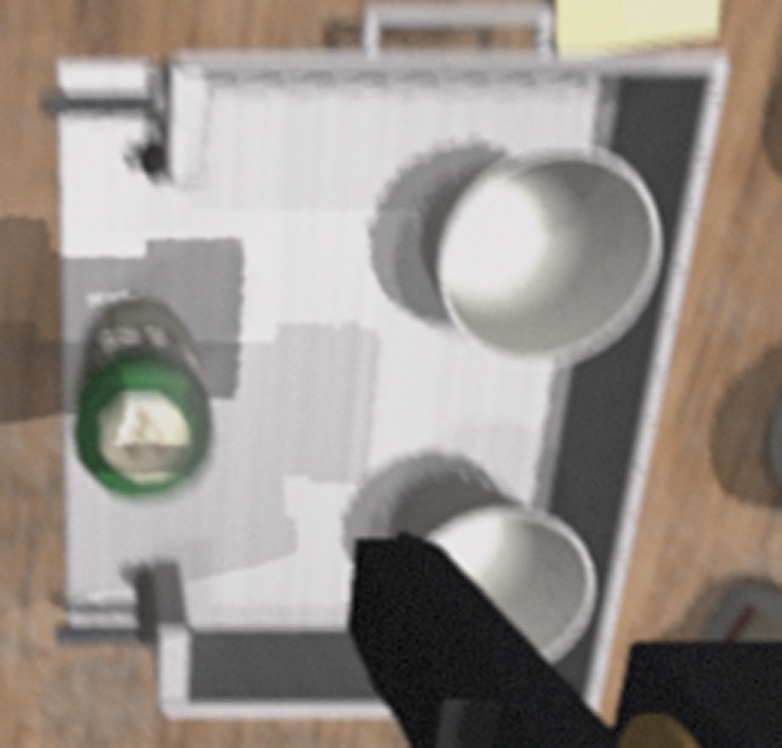

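Request:
carry_out([
  [[0.1,0.15,4],[0,0,0],0],
  [[0.1,0.15,8],[0,0,0],0],
  [[0.1,0.15,12],[0,0,0],0],
  [[0.1,0.15,15],[0,0,0],0],
  [[0.1,0.15,17.1],[0,0,0],0],
  [[0.1,0.15,17.1],[0,0,0],0],
  [[0.1,0.15,17.1],[0,0,0],0],
  [[0.1,0.15,17.1],[0,0,0],1],
  [[0.1,0.15,17.1],[0,0,0],1],
  [[0.1,0.15,17.1],[0,0,0],1],
  [[0.1,0.15,17.1],[0,0,0],1],
  [[0.1,0.15,17.1],[0,0,0],1],
], newtons=20)

```text
clock: 2.55
tool_pos: [0.5216, 0.1103, 0.0681]
eef_rot: [0.671, 0.742, 0.001, 0.0]
contact_force: [1.5, 1.9, 0.2]
opening: 0.571
finger_force: 0.3
```

Request:
carry_out([
  [[0,0,0],[0,0,0],1],
  [[0,0,0],[0,0,0],1],
  [[0,0,-1],[0,0,0],1],
  [[0,0,-4],[0,0,0],1],
  [[0,0,-8],[0,0,0],1],
  [[0,0,-10],[0,0,0],1],
  [[0,0,-10],[0,0,0],1],
  [[0,0,-10],[0,0,0],1],
])

```text
clock: 3.35
tool_pos: [0.5208, 0.11, 0.1681]
eef_rot: [0.671, 0.742, 0.0, 0.0]
contact_force: [-0.7, -0.6, -0.5]
opening: 0.006
finger_force: 0.0
```

Run:
```python
from h import *
from plant import r
s=r.get_state();print(s["tool_pos"],s["qd"])
c=r.snapshot("wrist");d=r.snapshot("top");pickle.dump((c,d),open("w2.pkl","wb"))
im=np.hstack([cv2.resize(c["image"],None,fx=.8,fy=.8)[:300], cv2.resize(d["image"][130:230,170:300],None,fx=3,fy=3,interpolation=2)]);cv2.imwrite("pics/w2.png",im[:,:,::-1])
```

```text
[0.52082624 0.11003012 0.16807663] [ 0.00335096  0.03255211 -0.00414629  0.01415313 -0.00032394 -0.00406916
 -0.0001788 ]
```

View pics/w2.png

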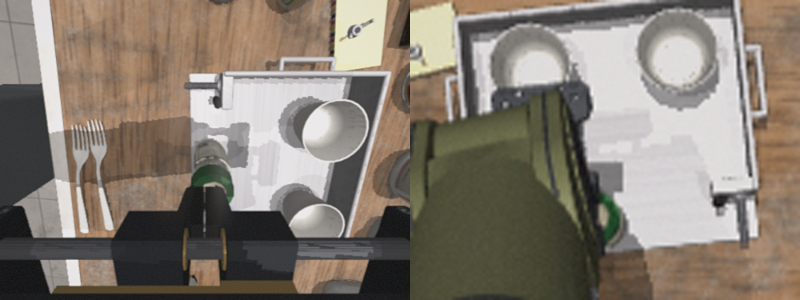

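Jar still upright at its place (top view cap right edge ≈ px 240, 203). My tool was 23 mm off since the first move was speed-limited; shift over and retry.

Request:
carry_out([
  [[-2,1.1,0],[0,0,0],0],
  [[-2,1.1,0],[0,0,0],0],
  [[-2,1.1,0],[0,0,0],0],
  [[-2,1.1,0],[0,0,0],0],
  [[-2,1.1,0],[0,0,0],0],
  [[-2,1.1,0],[0,0,0],0],
  [[-2,1.1,0],[0,0,0],0],
])

```text
clock: 4.15
tool_pos: [0.5339, 0.0917, 0.1677]
eef_rot: [0.671, 0.742, 0.0, -0.0]
contact_force: [1.0, -0.3, 0.4]
opening: 0.617
finger_force: 0.0
```

Run:
```python
from h import *
from plant import r
c=r.snapshot("wrist");s=r.get_state();print(s["opening"],s["tool_pos"],R.from_quat(s["eef_rot"]).as_matrix().round(3).tolist())
pickle.dump(c,open("w3.pkl","wb"));crop(c,130,60,320,250,2.4,"pics/w3.png")
```

```text
0.6613673929865912 [0.53391005 0.09157774 0.16773181] [[-0.1, 0.995, -0.0], [0.995, 0.1, 0.0], [0.0, -0.0, -1.0]]
```

View pics/w3.png

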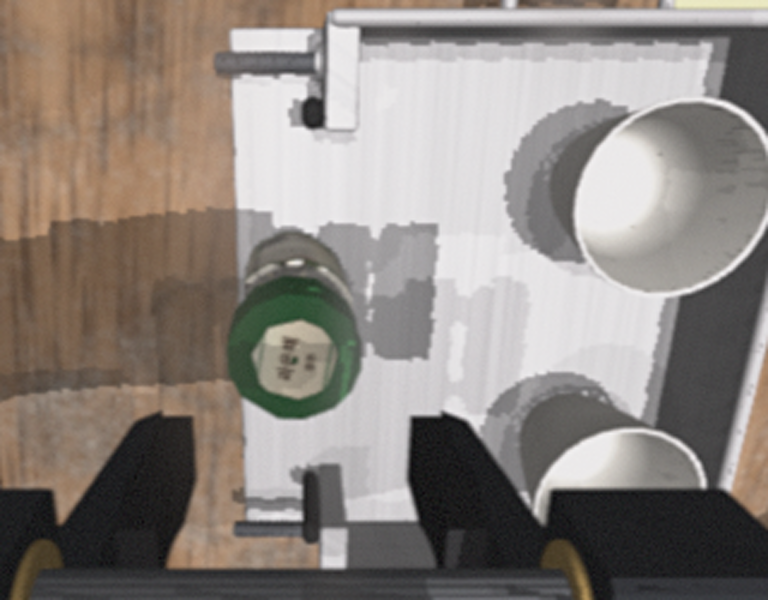

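Run:
```python
from h import *
c=pickle.load(open("w3.pkl","rb"))
f=lambda u,v,z:onz(c,u/2.4+130-.3,v/2.4+60-.3,z)[:2]
print("jar",f(294,358,.114))
def fr(a,b,xo):
    e=(a-b)/np.linalg.norm(a-b);n=np.array([e[1],-e[0]]);print(a,b,"len",np.linalg.norm(a-b),"yaw",np.degrees(np.arctan2(-e[0],e[1])),"ctr",(a+b)/2-n*xo)
fr(f(215,63,.030),f(235,528,.030),-.114)
fr(f(231,30,.008),f(246,522,.008),-.11)
```

```text
jar [0.53152647 0.0949822 ]
[0.4898716  0.18551191] [ 0.5129696  -0.03630761] len 0.2230188704682319 yaw 5.944765996174076 ctr [0.61480753 0.0864091 ]
[0.49317326 0.20009857] [ 0.5177786  -0.04830421] len 0.2496184353923297 yaw 5.6569345770204045 ctr [0.61494022 0.08674007]
```

Request:
carry_out([
  [[0.3,-0.2,0],[0,0,0],0],
  [[0.3,-0.2,0],[0,0,0],0],
  [[0.3,-0.2,3],[0,0,0],0],
  [[0.3,-0.2,6],[0,0,0],0],
  [[0.3,-0.2,8],[0,0,0],0],
  [[0.3,-0.2,10],[0,0,0],0],
  [[0.3,-0.2,10],[0,0,0],0],
  [[0.3,-0.2,10],[0,0,0],1],
  [[0.3,-0.2,10],[0,0,0],1],
  [[0.3,-0.2,10],[0,0,0],1],
  [[0.3,-0.2,10],[0,0,0],1],
  [[0.3,-0.2,10],[0,0,0],1],
])

```text
clock: 5.4
tool_pos: [0.5319, 0.0941, 0.0682]
eef_rot: [0.671, 0.742, 0.0, 0.0]
contact_force: [-0.4, 0.3, -0.2]
opening: 0.571
finger_force: 0.2
```

Request:
carry_out([
  [[0,0,0],[0,0,0],1],
  [[0,0,0],[0,0,0],1],
  [[0,0,0],[0,0,0],1],
  [[0,0,0],[0,0,0],1],
  [[0,0,0],[0,0,0],1],
])

```text
clock: 5.9
tool_pos: [0.5317, 0.0941, 0.068]
eef_rot: [0.671, 0.742, 0.0, -0.0]
contact_force: [-1.6, 0.2, 5.6]
opening: 0.51
finger_force: 19.9
```

Request:
carry_out([
  [[0,0,-2],[0,0,0],1],
  [[0,0,-5],[0,0,0],1],
  [[0,0,-8],[0,0,0],1],
  [[2,-1.5,-8],[0,0,0],1],
  [[5,-3.5,-8],[0,0,0],1],
  [[8,-5.5,-8],[0,0,0],1],
  [[11,-7.5,-8],[0,0,0],1],
  [[14,-9,-8],[0,0,0],1],
  [[16,-10,-8],[0,0,0],1],
  [[16.7,-10.6,-8],[0,0,0],1],
  [[16.7,-10.6,-8],[0,0,0],1],
  [[16.7,-10.6,-8],[0,0,0],1],
])

```text
clock: 7.1
tool_pos: [0.4104, 0.2483, 0.1477]
eef_rot: [0.671, 0.741, -0.0, 0.001]
contact_force: [-0.2, -0.6, -1.6]
opening: 0.514
finger_force: 19.9
```

Request:
carry_out([
  [[0,0,0],[0,0,0],1],
  [[0,0,0],[0,0,0],1],
])

```text
clock: 7.3
tool_pos: [0.4105, 0.2484, 0.1478]
eef_rot: [0.672, 0.741, 0.0, 0.0]
contact_force: [0.2, -1.1, -1.4]
opening: 0.509
finger_force: 19.9
```

Request:
carry_out([
  [[0,0,3],[0,0,0],1],
  [[0,0,6],[0,0,0],1],
  [[0,0,7.5],[0,0,0],1],
  [[0,0,8.2],[0,0,0],1],
  [[0,0,8.4],[0,0,0],1],
  [[0,0,8.6],[0,0,0],1],
  [[0,0,8.7],[0,0,0],1],
  [[0,0,8.7],[0,0,0],1],
])

```text
clock: 8.1
tool_pos: [0.4099, 0.2498, 0.0612]
eef_rot: [0.671, 0.742, 0.001, 0.0]
contact_force: [-0.3, 0.8, -1.7]
opening: 0.505
finger_force: 19.9
```

Request:
carry_out([
  [[0,0,0.1],[0,0,0],1],
  [[0,0,0.1],[0,0,0],1],
  [[0,0,0.1],[0,0,0],0.4],
  [[0,0,0.1],[0,0,0],0],
  [[0,0,0.1],[0,0,0],0],
  [[0,0,0.1],[0,0,0],0],
  [[0,0,0.1],[0,0,0],0],
  [[0,0,0.1],[0,0,0],0],
  [[0,0,0.1],[0,0,0],0],
  [[0,0,-3],[0,0,0],0],
  [[0,0,-7],[0,0,0],0],
  [[0,0,-11],[0,0,0],0],
])

```text
clock: 9.3
tool_pos: [0.409, 0.2493, 0.1717]
eef_rot: [0.671, 0.742, -0.001, -0.0]
contact_force: [0.9, 0.7, -0.5]
opening: 0.996
finger_force: 0.0
```

Run:
```python
from h import *
from plant import r
s=r.get_state();print(s["opening"],s["tool_pos"])
print(go(s,(.4225,-.224,.17),-57.9))
```

```text
0.996498716045472 [0.40904914 0.24927346 0.17165052]
('shift cm', array([-47.22,  -3.39,   0.2 ]), 'turn', array([-5.000e-02,  8.000e-02,  6.364e+01]))
```

Request:
carry_out([
  [[-5,0,-6],[0,0,8],0],
  [[-10,-1,-6],[0,0,16],0],
  [[-15,-1,-6],[0,0,24],0],
  [[-20,-2,-6],[0,0,32],0],
  [[-25,-2,-6],[0,0,40],0],
  [[-30,-2.5,-6],[0,0,48],0],
  [[-35,-3,-6],[0,0,56],0],
  [[-40,-3,-6],[0,0,63.6],0],
  [[-44,-3.4,-6],[0,0,63.6],0],
  [[-47.2,-3.4,-6],[0,0,63.6],0],
  [[-47.2,-3.4,-6],[0,0,63.6],0],
  [[-47.2,-3.4,-6],[0,0,63.6],0],
])

```text
clock: 10.5
tool_pos: [0.4224, -0.2241, 0.2305]
eef_rot: [0.961, 0.276, -0.0, -0.0]
contact_force: [-0.6, 1.6, 0.2]
opening: 1.001
finger_force: 0.0
```

Request:
carry_out([
  [[0,0,0],[0,0,0],0],
  [[0,0,0],[0,0,0],0],
  [[0,0,0],[0,0,0],0],
])

```text
clock: 10.8
tool_pos: [0.4232, -0.2219, 0.2307]
eef_rot: [0.961, 0.278, 0.0, -0.0]
contact_force: [-0.7, -0.8, 0.3]
opening: 0.998
finger_force: 0.0
```

Run:
```python
from h import *
from plant import r
s=r.get_state();print(s["opening"],s["tool_pos"],go(s,(.4225,-.224,.17),-57.9))
c=r.snapshot("wrist");d=r.snapshot("top");pickle.dump((c,d),open("w4.pkl","wb"))
im=np.hstack([c["image"],cv2.resize(d["image"][110:302,140:284],None,fx=2,fy=2)]);cv2.imwrite("pics/w4.png",im[:,:,::-1])
```

```text
0.997762958129632 [ 0.423173   -0.22188252  0.23065053] ('shift cm', array([-0.17,  0.15,  6.06]), 'turn', array([-0.05, -0.01,  0.19]))
```

View pics/w4.png

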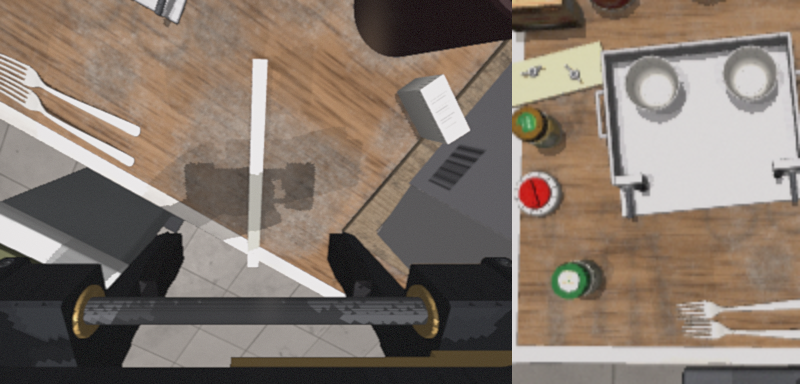

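Jar stands clear on the worktop. Whole board is visible in the wrist view, from (260,59) to (253,267).

```bash
cat > bd.py <<'E'
from h import *
def board(c,z,box):
    m=cv2.inRange(c["image"],(150,150,135),(255,255,255));x0,x1,y0,y1=box
    k=np.zeros_like(m);k[y0:y1,x0:x1]=m[y0:y1,x0:x1]
    n,l,st,_=cv2.connectedComponentsWithStats(k);i=1+st[1:,4].argmax()
    w=np.array([onz(c,v,u,z)[:2] for u,v in np.argwhere(l==i)],np.float32)
    q=cv2.minAreaRect(w);return st[i],q
E
python3 - <<'E'
from bd import *
c,d=pickle.load(open("w4.pkl","rb"))
st,q=board(c,.062,(225,290,40,275));print(st,q,cv2.boxPoints(q))
for v in (60,80,120,160,172,200,240,262,268):print(v,c["image"][v,244:272:3].mean(1).round())
E
```

```text
[ 225   59   65  216 4421] ((0.4184805750846863, -0.22699886560440063), (0.2643548250198364, 0.08693697303533554), 32.28068923950195) [[ 0.28351712 -0.26084045]
 [ 0.32994735 -0.3343406 ]
 [ 0.553444   -0.19315729]
 [ 0.5070138  -0.11965713]]
60 [134. 125. 109. 223. 234. 235. 234. 235. 121. 112.]
80 [141. 143. 127. 234. 232. 233. 233. 228. 119. 124.]
120 [138. 151. 146. 234. 233. 233. 234. 160. 132. 141.]
160 [126. 118. 205. 233. 233. 233. 221. 108. 116. 118.]
172 [ 82.  75. 218. 234. 235. 221. 169.  82.  84.  92.]
200 [ 77.  79. 179. 180. 179. 180.  92.  94.  94. 101.]
240 [236. 203. 213. 214. 213. 177. 122. 141. 143. 136.]
262 [158. 191. 234. 233. 233. 167. 204. 232. 230. 230.]
268 [154. 152. 153. 155. 150. 156. 159. 159. 159. 164.]
```

Run:
```python
from h import *
from plant import r
c,d=pickle.load(open("w4.pkl","rb"))
a=onz(c,259.7,58.5,.062);b=onz(c,253,267.3,.062);e=(a-b)[:2]
m=(a+b)/2;print(a,b,np.linalg.norm(e),np.degrees(np.arctan2(e[1],e[0])),m)
s=r.get_state();print(s["tool_pos"],go(s,(m[0],m[1],.026),np.degrees(np.arctan2(e[1],e[0]))-90))
```

```text
[ 0.53189444 -0.15816633  0.062     ] [ 0.31281632 -0.28736282  0.062     ] 0.25433630747371316 30.529040508942046 [ 0.42235538 -0.22276457  0.062     ]
[ 0.42315395 -0.2224488   0.23070832] ('shift cm', array([-9.000e-02, -1.000e-02,  2.047e+01]), 'turn', array([-0.02, -0.01,  1.71]))
```

Request:
carry_out([
  [[-0.1,0,4],[0,0,1.7],0],
  [[-0.1,0,8],[0,0,1.7],0],
  [[-0.1,0,12],[0,0,1.7],0],
  [[-0.1,0,16],[0,0,1.7],0],
  [[-0.1,0,19],[0,0,1.7],0],
  [[-0.1,0,21.3],[0,0,1.7],0],
  [[-0.1,0,21.3],[0,0,1.7],0],
  [[-0.1,0,21.3],[0,0,1.7],0],
  [[-0.1,0,21.3],[0,0,1.7],0.5],
  [[-0.1,0,21.3],[0,0,1.7],1],
  [[-0.1,0,21.3],[0,0,1.7],1],
  [[-0.1,0,21.3],[0,0,1.7],1],
], newtons=30)

```text
clock: 12.1
tool_pos: [0.4225, -0.224, 0.0183]
eef_rot: [0.965, 0.263, 0.0, 0.0]
contact_force: [-0.2, -0.2, 0.3]
opening: 0.664
finger_force: 0.0
```

Request:
carry_out([
  [[0,0,0],[0,0,0],1],
  [[0,0,0],[0,0,0],1],
  [[0,0,0],[0,0,0],1],
  [[0,0,0],[0,0,0],1],
  [[0,0,0],[0,0,0],1],
  [[0,0,0],[0,0,0],1],
  [[0,0,0],[0,0,0],1],
  [[0,0,0],[0,0,0],1],
  [[0,0,0],[0,0,0],1],
  [[0,0,0],[0,0,0],1],
])

```text
clock: 13.1
tool_pos: [0.422, -0.2239, 0.0176]
eef_rot: [0.965, 0.263, -0.0, -0.0]
contact_force: [-0.3, -0.7, -1.4]
opening: 0.169
finger_force: 30.0
```

Request:
carry_out([
  [[0,0,-2],[0,0,0],1],
  [[0,0,-6],[0,0,0],1],
  [[0,0,-10],[0,0,0],1],
  [[0,0,-14],[0,0,0],1],
  [[0,0,-15],[0,0,0],1],
  [[0,0,-15],[0,0,0],1],
  [[0,0,-15],[0,0,0],1],
])

```text
clock: 13.8
tool_pos: [0.4215, -0.2233, 0.1665]
eef_rot: [0.965, 0.263, -0.001, -0.001]
contact_force: [-0.6, 0.5, -2.4]
opening: 0.168
finger_force: 30.0
```

Run:
```python
from h import *
from plant import r
s=r.get_state();print(s["tool_pos"],s["contact_force"],s["opening"],go(s,(.521,.0768,.165),5.85))
```

```text
[ 0.42154008 -0.22325125  0.16654088] [-0.56609043  0.54296152 -2.44227422] 0.16766666954588588 ('shift cm', array([ 23.79, -20.82,   0.17]), 'turn', array([-1.300e-01, -2.000e-02, -6.538e+01]))
```

Request:
carry_out([
  [[2.4,-2.1,0],[0,0,-7],1],
  [[4.8,-4.2,0],[0,0,-14],1],
  [[7.2,-6.3,0],[0,0,-21],1],
  [[9.6,-8.4,0],[0,0,-28],1],
  [[12,-10.5,0],[0,0,-35],1],
  [[14.4,-12.6,0],[0,0,-42],1],
  [[16.8,-14.7,0],[0,0,-49],1],
  [[19.2,-16.8,0],[0,0,-55],1],
  [[21.5,-19,0],[0,0,-60],1],
  [[23.8,-20.8,0],[0,0,-65.4],1],
  [[23.8,-20.8,0],[0,0,-65.4],1],
  [[23.8,-20.8,0],[0,0,-65.4],1],
])

```text
clock: 15.0
tool_pos: [0.5206, 0.0762, 0.1657]
eef_rot: [0.67, 0.742, -0.001, -0.001]
contact_force: [-0.3, -1.5, -3.5]
opening: 0.166
finger_force: 30.0
```

Request:
carry_out([
  [[0,0,2],[0,0,0],1],
  [[0,0,4],[0,0,0],1],
  [[0,0,4],[0,0,0],1],
  [[0,0,4],[0,0,0],1],
])

```text
clock: 15.4
tool_pos: [0.5211, 0.0746, 0.1271]
eef_rot: [0.671, 0.741, -0.001, -0.001]
contact_force: [0.7, -0.0, -2.1]
opening: 0.173
finger_force: 30.0
```

Run:
```python
from h import *
from plant import r
s=r.get_state();print(s["tool_pos"],s["contact_force"],s["opening"],go(s,(.521,.0768,.08),5.85))
c=r.snapshot("wrist");d=r.snapshot("side");pickle.dump((c,d),open("w5.pkl","wb"))
im=np.hstack([c["image"],cv2.resize(d["image"][140:236,200:344],None,fx=2,fy=4)]);cv2.imwrite("pics/w5.png",im[:,:,::-1])
```

```text
[0.52110235 0.07456097 0.12713947] [ 0.70010075 -0.02144159 -2.14582285] 0.1727337456438995 ('shift cm', array([0.23, 0.02, 4.71]), 'turn', array([-0.14,  0.04, -0.14]))
```

View pics/w5.png

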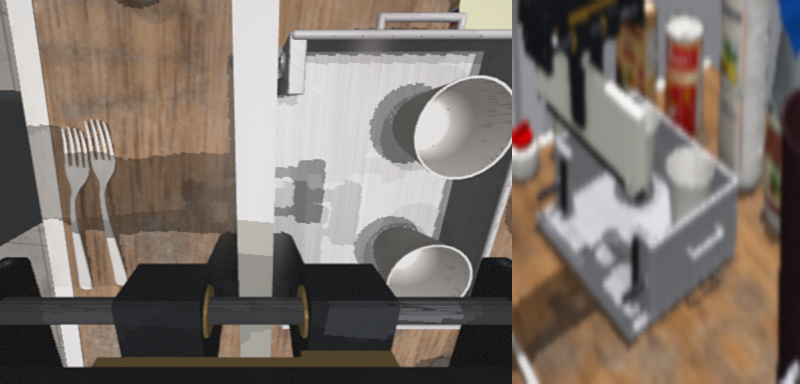

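Request:
carry_out([
  [[0.1,0,2],[0,0,-0.1],1],
  [[0.1,0,4],[0,0,-0.1],1],
  [[0.1,0,6],[0,0,-0.1],1],
  [[0.1,0,6.6],[0,0,-0.1],1],
  [[0.1,0,6.6],[0,0,-0.1],1],
  [[0.1,0,6.6],[0,0,-0.1],1],
])

```text
clock: 16.1
tool_pos: [0.5225, 0.0769, 0.0626]
eef_rot: [0.67, 0.743, 0.001, 0.001]
contact_force: [0.2, 0.2, -1.2]
opening: 0.169
finger_force: 30.0
```

Run:
```python
from h import *
from plant import r
s=r.get_state();print(s["tool_pos"],s["contact_force"],s["opening"],go(s,(.5211,.0759,.0256),5.85))
c=r.snapshot("wrist");d=r.snapshot("side");pickle.dump((c,d),open("w6.pkl","wb"))
im=np.hstack([cv2.resize(c["image"][0:120,180:330],None,fx=2.5,fy=2.5,interpolation=2),cv2.resize(d["image"][150:225,205:311],None,fx=4,fy=4,interpolation=2)]);cv2.imwrite("pics/w6.png",im[:,:,::-1])
```

```text
[0.52253676 0.0769244  0.0626406 ] [ 0.2143051   0.21252869 -1.22852812] 0.16876915588086625 ('shift cm', array([-0.09, -0.16,  3.7 ]), 'turn', array([ 0.09, -0.  ,  0.07]))
```

View pics/w6.png

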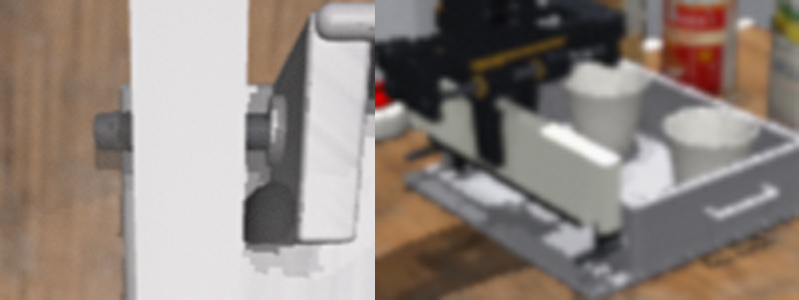

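Stud passes under the board at wrist px ≈(225,52), visible on both sides, with the seal just behind. Descend slowly.

Request:
carry_out([
  [[-0.1,-0.25,0.5],[0,0,0],1],
  [[-0.1,-0.25,1],[0,0,0],1],
  [[-0.1,-0.25,1.4],[0,0,0],1],
  [[-0.1,-0.25,1.8],[0,0,0],1],
  [[-0.1,-0.25,2.2],[0,0,0],1],
  [[-0.1,-0.25,2.2],[0,0,0],1],
])

```text
clock: 16.8
tool_pos: [0.5191, 0.0757, 0.039]
eef_rot: [0.669, 0.743, -0.0, -0.0]
contact_force: [-0.3, -0.6, -2.1]
opening: 0.165
finger_force: 30.0
```

Request:
carry_out([
  [[0,0,0.4],[0,0,0],1],
  [[0,0,0.8],[0,0,0],1],
  [[0,0,1.1],[0,0,0],1],
  [[0,0,1.3],[0,0,0],1],
  [[0,0,1.35],[0,0,0],1],
  [[0,0,1.35],[0,0,0],1],
])

```text
clock: 17.4
tool_pos: [0.5194, 0.0757, 0.0261]
eef_rot: [0.67, 0.743, 0.0, -0.0]
contact_force: [0.2, 0.2, -2.7]
opening: 0.166
finger_force: 30.0
```

Request:
carry_out([
  [[0,0,0.1],[0,0,0],1],
  [[0,0,0.1],[0,0,0],1],
  [[0,0,0.1],[0,0,0],0.7],
  [[0,0,0.1],[0,0,0],0.7],
  [[0,0,0.1],[0,0,0],0.7],
  [[0,0,0.1],[0,0,0],0.7],
  [[0,0,0.1],[0,0,0],0.7],
])

```text
clock: 18.1
tool_pos: [0.5195, 0.0757, 0.0252]
eef_rot: [0.67, 0.743, 0.0, -0.0]
contact_force: [-0.2, 0.3, 0.2]
opening: 0.303
finger_force: 0.0
```

Run:
```python
from h import *
from plant import r
F=[]
for i in range(6):
    c=r.snapshot("side");F.append(r.get_state()["contact_force"])
s=r.get_state();print(s["tool_pos"],np.mean(F,0),np.std(F,0),s["opening"],go(s,(.5211,.0759,.0256),5.85))
pickle.dump(c,open("w7.pkl","wb"));crop(c,200,150,130,80,5,"pics/w7.png")
```

```text
[0.51942455 0.07573815 0.02517142] [ 0.0708728  -0.03786213  0.15465607] [0.4424969  0.53719979 0.992229  ] 0.29864415326904814 ('shift cm', array([-0.  ,  0.17, -0.04]), 'turn', array([-0.  , -0.  ,  0.09]))
```

View pics/w7.png

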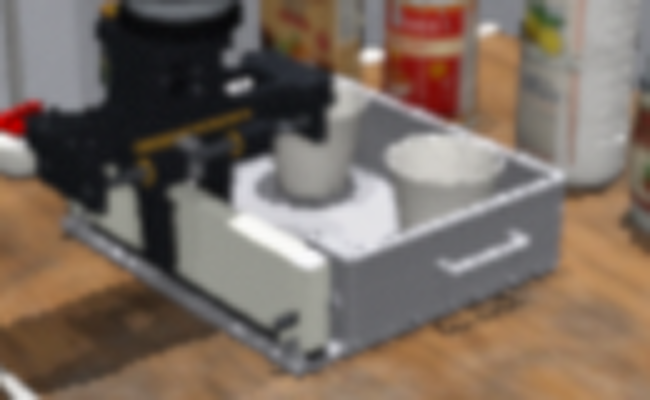

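The board is down on the ledge with the right stud protruding (crop px 285,325). Push back with the front finger.

Request:
carry_out([
  [[0,0.3,0],[0,0,0],0.7],
  [[0,0.6,0],[0,0,0],0.7],
  [[0,0.8,0],[0,0,0],0.7],
  [[0,1.0,0],[0,0,0],0.7],
  [[0,1.2,0],[0,0,0],0.7],
  [[0,1.4,0],[0,0,0],0.7],
  [[0,1.4,0],[0,0,0],0.7],
  [[0,1.4,0],[0,0,0],0.7],
])

```text
clock: 19.2
tool_pos: [0.5337, 0.0772, 0.0252]
eef_rot: [0.67, 0.743, 0.0, 0.0]
contact_force: [-1.4, 0.1, 0.3]
opening: 0.3
finger_force: 0.0
```

Request:
carry_out([
  [[0,0.1,0],[0,0,0],0.7],
  [[0,0.2,0],[0,0,0],0.7],
  [[0,0.3,0],[0,0,0],0.7],
  [[0,0.3,0],[0,0,0],0.7],
  [[0,0.3,0],[0,0,0],0.7],
])

```text
clock: 19.7
tool_pos: [0.5347, 0.0773, 0.0251]
eef_rot: [0.669, 0.743, -0.001, -0.001]
contact_force: [-4.8, -0.7, 4.3]
opening: 0.299
finger_force: 2.6
```

Request:
carry_out([
  [[0,0.1,0],[0,0,0],0.7],
  [[0,0.2,0],[0,0,0],0.7],
  [[0,0.3,0],[0,0,0],0.7],
  [[0,0.4,0],[0,0,0],0.7],
  [[0,0.4,0],[0,0,0],0.7],
  [[0,0.4,0],[0,0,0],0.7],
])

```text
clock: 20.3
tool_pos: [0.5361, 0.0774, 0.025]
eef_rot: [0.669, 0.743, -0.003, -0.003]
contact_force: [-10.0, 0.5, 7.4]
opening: 0.3
finger_force: 4.6
```

Request:
carry_out([
  [[0,0,-0.1],[0,0,0],0.7],
  [[0,0,-0.2],[0,0,0],0.7],
  [[0,0,-0.2],[0,0,0],0.7],
  [[0,0,-0.2],[0,0,0],0.7],
])

```text
clock: 20.7
tool_pos: [0.536, 0.0774, 0.0259]
eef_rot: [0.669, 0.743, -0.003, -0.003]
contact_force: [-7.1, -0.6, -2.5]
opening: 0.304
finger_force: 3.8
```

Request:
carry_out([
  [[0,0.1,0],[0,0,0],0.7],
  [[0,0.2,0],[0,0,0],0.7],
  [[0,0.3,0],[0,0,0],0.7],
  [[0,0.4,0],[0,0,0],0.7],
  [[0,0.4,0],[0,0,0],0.7],
  [[0,0.4,0],[0,0,0],0.7],
])

```text
clock: 21.3
tool_pos: [0.5374, 0.0776, 0.0259]
eef_rot: [0.669, 0.743, -0.005, -0.005]
contact_force: [-11.6, -0.1, 1.4]
opening: 0.3
finger_force: 5.9
```

Run:
```python
from h import *
from plant import r
F=[];T=[]
for i in range(8):
    c=r.snapshot("top");s=r.get_state();F.append(s["contact_force"]);T.append(s["tool_pos"])
t=np.mean(T,0);d=t[:2]-[.615,.0864];a=np.radians(5.85)
print(t,np.mean(F,0),s["moment"],s["finger_force"],s["opening"],"well xy",d@[np.cos(a),np.sin(a)],d@[-np.sin(a),np.cos(a)])
pickle.dump(c,open("w8.pkl","wb"))
```

```text
[0.53738806 0.07757819 0.02586205] [-11.78034963  -0.73010565   1.3471487 ] [-0.29346929  2.18701366 -0.03200851] 5.873692017048597 0.30502183962986096 well xy -0.07810690951344247 -0.0008653158967149862
```

Request:
carry_out([
  [[0,0.1,-0.02],[0,0,0],0.7],
  [[0,0.2,-0.04],[0,0,0],0.7],
  [[0,0.2,-0.04],[0,0,0],0.7],
  [[0,0.2,-0.04],[0,0,0],0.7],
  [[0,0.2,-0.04],[0,0,0],0.7],
])

```text
clock: 22.2
tool_pos: [0.5379, 0.0777, 0.0259]
eef_rot: [0.669, 0.743, -0.006, -0.006]
contact_force: [-13.3, -1.5, -0.3]
opening: 0.3
finger_force: 6.7
```

Run:
```python
from h import *
from plant import r
F=[]
for i in range(8):
    c=r.snapshot("top");s=r.get_state();F.append(s["contact_force"])
e=r.snapshot("wrist");f=r.snapshot("side")
print(s["tool_pos"],np.mean(F,0),s["moment"],s["finger_force"],s["opening"])
im=np.hstack([e["image"],]);pickle.dump((c,e,f),open("w9.pkl","wb"))
a=cv2.resize(e["image"],(512,384));b=cv2.resize(f["image"][155:219,210:306],(288,192),interpolation=2);t=cv2.resize(c["image"][150:214,180:276],(288,192),interpolation=2)
cv2.imwrite("pics/w9.png",np.hstack([a,np.vstack([b,t])])[:,:,::-1])
```

```text
[0.53796839 0.07762108 0.02588622] [-13.28679745  -0.81139558   0.21747302] [-0.22399162  2.41167571  0.00741297] 6.700307138962671 0.3004351124633808
```

View pics/w9.png

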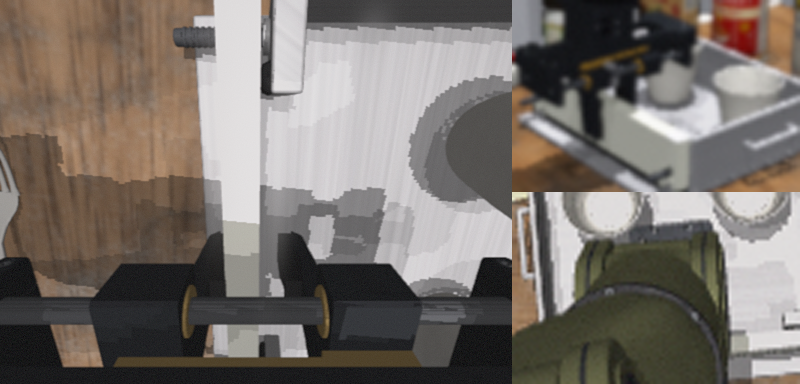

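The wrist view shows the board flush along the strips (seal at px ≈265,50), stud protruding in front. Hold the push.

Request:
carry_out([
  [[0,0.05,0],[0,0,0],0.7],
  [[0,0.05,0],[0,0,0],0.7],
  [[0,0.05,0],[0,0,0],0.7],
  [[0,0.05,0],[0,0,0],0.7],
  [[0,0.05,0],[0,0,0],0.7],
  [[0,0.05,0],[0,0,0],0.7],
  [[0,0.05,0],[0,0,0],0.7],
  [[0,0.05,0],[0,0,0],0.7],
  [[0,0.05,0],[0,0,0],0.7],
  [[0,0.05,0],[0,0,0],0.7],
  [[0,0.05,0],[0,0,0],0.7],
  [[0,0.05,0],[0,0,0],0.7],
])

```text
clock: 23.9
tool_pos: [0.5381, 0.0777, 0.0259]
eef_rot: [0.669, 0.743, -0.007, -0.006]
contact_force: [-13.5, -0.7, 0.5]
opening: 0.304
finger_force: 7.0
```

Request:
carry_out([
  [[0,0,0],[0,0,0],0.7],
  [[0,0,0],[0,0,0],0.7],
  [[0,0,0],[0,0,0],0.7],
  [[0,0,0],[0,0,0],0.7],
  [[0,0,0],[0,0,0],0.7],
  [[0,0,0],[0,0,0],0.7],
  [[0,0,0],[0,0,0],0.7],
  [[0,0,0],[0,0,0],0.7],
  [[0,0,0],[0,0,0],0.7],
  [[0,0,0],[0,0,0],0.7],
  [[0,0,0],[0,0,0],0.7],
  [[0,0,0],[0,0,0],0.7],
])

```text
clock: 25.1
tool_pos: [0.5381, 0.0776, 0.0259]
eef_rot: [0.669, 0.743, -0.007, -0.006]
contact_force: [-12.7, -1.9, 0.6]
opening: 0.303
finger_force: 7.0
```

Run:
```python
from h import *
c,e,f=pickle.load(open("w9.pkl","rb"))
# board top-edge lines (z .070) in wrist view -> yaw, x and tilt check
im=cv2.cvtColor(e["image"],cv2.COLOR_RGB2GRAY).astype(int);A=[];B=[]
for v in range(60,215,8):
    g=np.diff(cv2.GaussianBlur(im.astype(np.uint8),(1,3),0)[v,195:285].astype(int))
    A.append(onz(e,195+g[:35].argmax()+.5,v,.07)[:2]);B.append(onz(e,195+50+g[50:].argmin()+.5,v,.07)[:2])
a=np.radians(5.85)
for P in(A,B):
    P=np.array(P)-[.615,.0864];X=P@[np.cos(a),np.sin(a)];Y=P@[-np.sin(a),np.cos(a)]
    k=np.polyfit(Y,X,1);rs=X-np.polyval(k,Y);ok=abs(rs)<.003;k=np.polyfit(Y[ok],X[ok],1);print("slope",k[0],"x at 0",k[1],ok.sum())
```

```text
slope -0.11080433454176489 x at 0 -0.08759341436971116 18
slope 0.0003738925329228979 x at 0 -0.07495128709498816 20
```

```bash
python3 -c "
from plant import r
print(r.get_state()['contact_force'],r.finish_job())"
```

```text
the job is handed in; nothing more can be done
[-12.71179674  -1.92036468   0.59385509] None
```

The job is handed in, but `finish_job()` returned no verdict: the jar stands upright on the open worktop, and the board is down over both studs, held against the strips with about 13 N (strips about 4 mm flattened, board parallel to the well by the wrist camera).

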